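# Set up the washing-up stand: swing out its arm, hang the caddy, fill it

### The arm

A 7-joint arm with a two-finger parallel gripper is mounted at the origin on a cart in front of the work surface, level with it; the furniture and walls round the work are solid. World frame = base frame: x ahead of the robot, y to its left, z up, the work surface at z = 0. Lengths are in m, angles in rad, forces in N, time in s.
With the tool pointing down it reaches from about 0.4 to 0.85 m from the base axis. Payload 4.5 kg.
Tool frame: the origin (TCP) lies midway between the tips of the shut fingers; the grasp point (between the pads) lies 19 mm behind it; z points along the fingers, y is the line along which they close (so a half turn about z gives the same grasp; the last joint's range is limited). The gripper opens to 88 mm and grips with 3 to 60 N. Pads are 18 mm wide; open, the fingers measure 123 mm over their backs; the gripper's body (75 mm by 187 mm) begins 45 mm behind the grasp point.
Start: joints at [-1.176, 0.689, -0.195, 1.565, 0.157, 0.902, -0.215], TCP at [0.221, 0.585, 0.239] pointing down, gripper open.
Joint ranges: [-3.01, 3.01], [-0.46, 2.08], [-1.47, 1.51], [0.13, 2.56], [-1, 4.14], [0.04, 2.09], [-2.66, 2.66]. Speed limits (rad/s): [2.57, 2.57, 3.14, 3.14, 3.14, 3.14, 3.14].

### API

Orientations are given as a rotation vector (axis times angle).
In Python, from rig import robot gives the robot as it stands.
- The arm moves only by the shell command python3 -m jog 'ROWS' [FORCE]. ROWS is JSON, a list of rows, each an object with "fingers": the gripper command: -1 is shut, 1 is fully open, values between are in proportion; "slide": the shift along the tool's x, y, z scaled (see below), a list of three; "angular": the turn, a rotation vector about the tool's x, y, z scaled (see below), a list of three. In form: [{"fingers": fingers, "slide": [tx, ty, tz], "angular": [ax, ay, az]}, ...]. A call has 1 to 20 rows; each row shifts and turns the commanded pose from where the row before left it, along the tool's axes as they then stand; what a row does not reach is not made up. The controller multiplies each number of a shift by 0.025 m and each number of a turn by 6 degrees. A row lasts 1/10 s, in which the tool goes at most 50 mm and 8.59 degrees, less where a joint would pass 70% of its speed; a pose out of reach is approached as far as the arm can. A call with a number of a shift or a turn outside -1 to 1 is refused whole. A call with a gripper value outside its range is refused whole. The fingers move at their own pace and stop on an object; FORCE is the grip in N (left out, the last holds). Time passes only in rows, so rows that do not move let the fingers close. It gives the time, the measured TCP pose, the force, the opening and the grip force at its end, in the units of the state.
- robot.get_obs(): the state, without advancing time (a new reading comes with each control period).
- robot.grab_frame(name): name is "side" or "top"; returns (picture, depth): 384x512x3 uint8, blue, green, red; 384x512 float32, m along the optical axis (not along the pixel's ray), 0 where there is no reading.
- robot.camera_params(name): a dict with "vertical_fov" (degrees; the focal length in pixels is half the picture's height over the tangent of half this angle, whatever the lens; pixels are square), "cx", "cy" (the principal point, pixels), "k1" (the pictures are not rectified: a ray, as slopes to the right and down, at radius r is drawn at 1 + k1 r^2 times it, then the intrinsics apply), "rvec" (rotation vector, rad) and "tvec" (3), from world to camera coordinates, as OpenCV has them. Camera axes: x right, y down, z forward; pixel columns grow to the right and rows downward; lengths in m; the calibration is good to about 2 mm. A picture is of the moment at which its call begins. camera_params takes no time and is no camera call.
- robot.sign_off(): hands the job in; it is judged then, once.
The state is a dict: "t": time; "joint_positions": joint angles; "dq": joint speeds; "effort": joint torques, N m; "eef_pos": TCP position; "orientation": TCP orientation; "force": force on the tool from outside, world axes, zero at the start; "ft_torque": the same for the moment, N m; "gripper_width": finger opening in m; "gripper_force": force on a finger pad.
Only numpy, scipy, OpenCV 4.12 (cv2) and the standard library are available. Lean on these libraries where they do the work, as an engineer would, in place of code of your own. Each camera call takes 0.05 s, during which the arm holds its last target. There are 200 camera calls.

### The job

Set up the washing-up stand: swing its steel arm out over the white drip tray until it clicks fully home in its end detent, then hang the empty two-pocket steel caddy astride the arm, lowering it gently until it rests on the bar. After that stand the white bottle in one pocket and the wooden pot brush, bristles down, in the other. Leave everything else on the worktop where it is.

Things in the scene. Friction and masses are not known exactly. Their poses are not given: they have to be found in the camera images.
- stand: Washing-up stand, fixed: white drip tray (270 x 200 mm, rim 16 mm high), upright steel post near its far edge. Origin: post axis, worktop height. The tray reaches from 230 mm in front of the post (-x) to 40 mm behind it, 100 mm to either side. The post head carries the arm; behind it (+x, up to 63 mm out, 118 to 143 mm high) a small barrel holds the sprung detent ball.
- swing_arm (a joint): Hinge of the arm about the post's vertical axis, rad. 0: folded along the stand's +y; grows anticlockwise from above; 1.571 (stop): arm along the stand's -x, over the tray. Light friction, stays where left. From 0.9 rad a sprung ball pushes back (up to 0.4 N m, 2 N at the peg); past its crest at 1.27 rad it drives the arm home to the stop and holds it there (0.2 N m).
- peg_grip (a point): Grip of the upright black peg at the arm's free end: round, 15 mm across, its top 45 mm above the bar's top face, 215 mm from the post's axis. This point is 26 mm above the bar's top. Axes turn with the arm: x along the bar away from the post, z up. The peg can be pinched from above in any direction and led along its arc about the post.
- bar_middle (a point): Point on the bar's top face, 150 mm above the worktop, 115 mm from the post's axis. x along the bar away from the post, y across it, z up. The bar is flat steel, 32 mm wide, 8 mm thick; about 180 mm of it are free between the hub (26 mm radius, cap 6 mm above the bar's top) and the peg.
- caddy: Steel saddle caddy, 0.55 kg, 100 (x) x 178 (y) x 110 mm high. Origin: centre of underside. Two open pockets (inside 94 in x, 60 in y, 50 high, floor 3 mm) centred at y +56 and -56 mm; between them along x a slot 46 mm wide, open below. An arch 40 mm long (x), 52 mm wide outside (y) bridges it, top at 110 mm: grip it there from above across y. Hung, the bar runs along its x. Either way round is the same.
- caddy_arch (a point): Centre of the underside of the caddy's arch, 107 mm above the caddy's origin; axes as the caddy's. Lined with rubber. It lies on the bar's top face when the caddy hangs, which sways a little on the bar and comes to rest.
- bottle: White plastic bottle, oval, 36 mm (x) by 53 mm (y), 145 mm high, about 0.09 kg, standing upright and loose. Origin: centre of its underside, z up. Its sides taper towards the shoulder; the round white cap, 36 mm across, from 121 to 145 mm height, is the place to grip it from above. It fits a pocket whichever way it is turned, most easily with its 53 mm side along the caddy's x.
- pot_brush: Pot brush standing on its bristles: round head 47 mm across and 40 mm high, above it an upright round wooden handle, 27 mm across from 62 to 90 mm height, top at 100 mm; about 0.07 kg, loose. Origin: centre of the bristles' underside, z up.
- mug: Bystander: green and white mug, to be left alone.
- glass: Bystander: clear tumbler, to be left alone.
- peeler1: Bystander: green-handled peeler, to be left alone.
- long_brush: Bystander: long green dish brush, to be left alone.
- tin: Bystander: plain food tin, to be left alone.
Mind the look-alikes: they are no part of the job. What is shaped like the pot_brush but blue or pink is not meant.

How it is judged:
By the outcome, as a careful person would: the job done as asked, in the order asked, and still so for the second after the job is handed in, with the robot touching nothing.
It also fails if it takes over 72 s, if anything falls off the work surface, if the arm or the gripper's body presses on something with over 40 N, if the wrist force passes 120 N, or if a joint passes its speed limit or range.

## Working session

There is one attempt and no reset: what is moved stays moved. The work goes in short steps, Python scripts to look and compute and a shell command to move; the robot and the scene stay as the last step left them, time stands still between calls to the robot, and variables do not carry over. Pictures are saved under pics/ and viewed, at most 10 in all, crops included, and the job is handed in when it is done.

```bash
ls; mkdir -p pics; cat > h.py <<'E'
import numpy as np, cv2
from scipy.spatial.transform import Rotation as R
from rig import robot
def cam(n):
    p=robot.camera_params(n); f=192/np.tan(np.radians(p['vertical_fov'])/2)
    return p,f,R.from_rotvec(np.ravel(p['rvec'])).as_matrix(),np.ravel(p['tvec'])
def ray(n,u,v):
    p,f,M,t=cam(n); d=np.array([(u-p['cx'])/f,(v-p['cy'])/f]); s=d.copy()
    for _ in range(20): s=d/(1+p['k1']*(s@s))
    return -M.T@t, M.T@np.array([s[0],s[1],1.])
def plane(n,u,v,z):
    o,d=ray(n,u,v); return o+d*(z-o[2])/d[2]
def dep(n,u,v,D):
    o,d=ray(n,u,v); return o+d*D
def proj(n,P):
    p,f,M,t=cam(n); c=M@np.array(P,float)+t; s=c[:2]/c[2]; s=s*(1+p['k1']*(s@s))
    return s*f+[p['cx'],p['cy']]
def cloud(n,D):
    p,f,M,t=cam(n); v,u=np.mgrid[:384,:512]; d=np.stack([(u-p['cx'])/f,(v-p['cy'])/f],-1); s=d.copy()
    for _ in range(20): s=d/(1+p['k1']*(s**2).sum(-1,keepdims=True))
    P=np.dstack([s*D[...,None],D])
    return (P-t)@M
E
python3 - <<'E'
from h import *
o=robot.get_obs(); print({k:np.round(v,3) for k,v in o.items()})
for n in('side','top'):
    a,d=robot.grab_frame(n); cv2.imwrite(f'pics/{n}0.png',a); np.savez(f'{n}0.npz',a=a,d=d)
    p,f,M,t=cam(n); print(n,p,-M.T@t)
a=cv2.imread('pics/side0.png');b=cv2.imread('pics/top0.png')
for n,i in(('side',a),('top',b)): cv2.imwrite(f'pics/{n}0b.png',cv2.resize(i,(800,600),interpolation=cv2.INTER_CUBIC))
E
```

```text
pics
{'t': np.float64(0.0), 'joint_positions': array([-1.176,  0.69 , -0.195,  1.566,  0.157,  0.903, -0.215]), 'dq': array([ 0.   ,  0.   ,  0.   ,  0.001, -0.001,  0.001,  0.001]), 'effort': array([ 0.0000e+00, -5.2757e+01, -1.2670e+00, -1.5342e+01, -5.3000e-02,
        7.0000e-03,  0.0000e+00]), 'eef_pos': array([0.22 , 0.584, 0.238]), 'orientation': array([-5.63e-01, -3.09e+00,  3.00e-03]), 'force': array([-0.284, -0.068, -0.592]), 'ft_torque': array([-0.03 ,  0.05 ,  0.015]), 'gripper_force': np.float64(0.0), 'gripper_width': np.float64(0.088)}
side {'vertical_fov': 51.68427543786104, 'cx': 251.53001505133093, 'cy': 186.16997222913906, 'k1': -0.059963500101824975, 'rvec': array([ 2.17680762, -0.44344497,  0.22635236]), 'tvec': array([-0.52710867,  0.28854621,  0.85770492])} [ 0.28074051 -0.67937946  0.74591454]
top {'vertical_fov': 50.137258486511065, 'cx': 254.49917913610577, 'cy': 188.0212712784291, 'k1': -0.14254080759169474, 'rvec': array([ 2.1890773 , -2.20861785,  0.07430157]), 'tvec': array([0.06186413, 0.58136182, 1.32090594])} [0.50750413 0.0728381  1.35045748]
```

View pics/side0b.png

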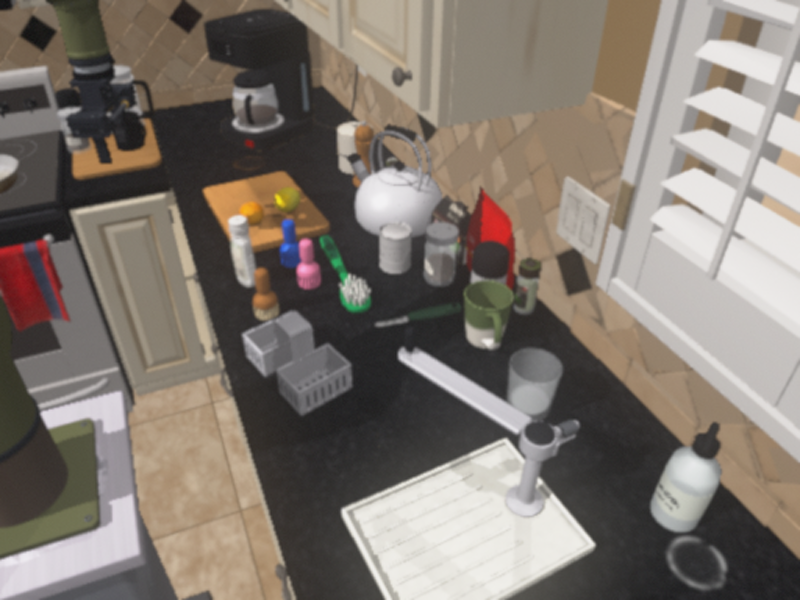

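View pics/top0b.png

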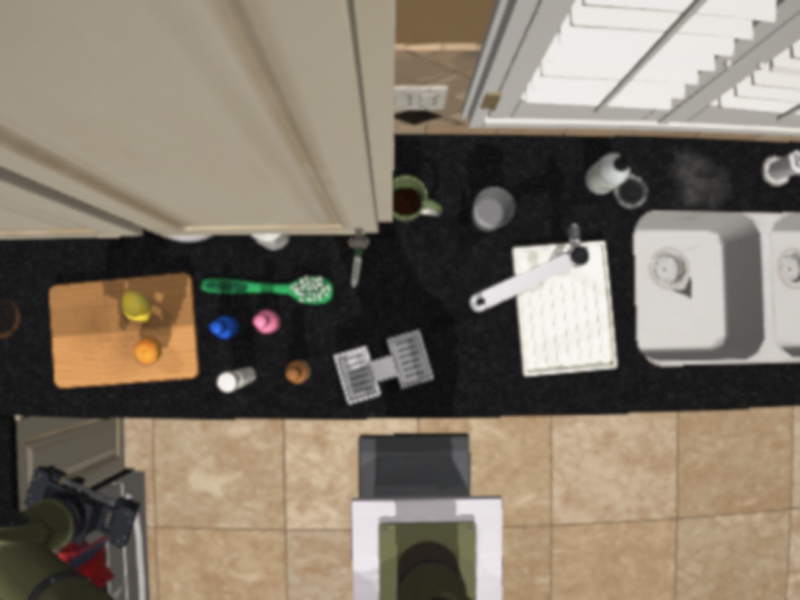

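Side view (800x600): post at (527,470), arm from hub (540,430) to the peg at (405,352); caddy (298,360). Brush candidates are brown (264,295), blue (288,245), pink (308,268) and a pepper mill at the back (363,145); I choose brown. Bottle candidates are the slim white one (242,252), pump soap bottle (685,490) and white canister (350,145); I choose the slim white one. Next I measure and take a close crop.

```bash
python3 - <<'E'
from h import *
S=np.load('side0.npz');T=np.load('top0.npz')
c=T['a'][190:280,130:290]; s=S['a'][130:270,130:260]
im=np.hstack([cv2.resize(c,(480,270),interpolation=cv2.INTER_CUBIC),cv2.resize(s,(251,270),interpolation=cv2.INTER_CUBIC)])
cv2.imwrite('pics/crop1.png',im)
for n,Z in(('side',S),('top',T)):
    P=cloud(n,Z['d']); Z2=P[...,2]; ok=Z['d']>0
    def reg(name,u0,u1,v0,v1,z0,z1,out=True):
        m=np.zeros_like(ok); m[v0:v1,u0:u1]=1; m&=ok&(Z2>z0)&(Z2<z1)
        q=P[m]
        if len(q)<4: print(n,name,'none',len(q)); return
        r=cv2.minAreaRect((q[:,:2]*1000).astype(np.float32))
        print(n,name,len(q),'mean',q.mean(0).round(4),'min',q.min(0).round(3),'max',q.max(0).round(3),'rect',np.round(r[0],1),np.round(r[1],1),round(r[2],1))
    k=.64
    if n=='side':
        B={'bottle':(140,168,130,190),'brush':(158,182,165,208),'caddy':(150,232,195,270),'arm':(250,345,215,275),'hub':(325,375,255,295)}
    else:
        B={'bottle':(130,170,228,255),'brush':(178,202,226,248),'caddy':(210,282,208,262),'arm':(295,365,155,202),'hub':(355,378,140,175)}
    b=B['bottle'];reg('cap',*b,.138,.155);reg('capside',*b,.12,.14);reg('bot',*b,.01,.10)
    b=B['brush'];reg('btop',*b,.09,.11);reg('bhandle',*b,.06,.09);reg('bhead',*b,.01,.04)
    b=B['caddy'];reg('arch',*b,.102,.118);reg('rim',*b,.04,.06);reg('low',*b,.01,.04)
    b=B['arm'];reg('bar',*b,.144,.155);reg('peg',*b,.165,.205)
    b=B['hub'];reg('hub',*b,.15,.163)
    v,u=np.mgrid[:384,:512]
    w=(Z['a'].min(-1)>185)&ok&(Z2<.03)&(Z2>-.01)&(P[...,0]<.8)&(P[...,1]<0)&(P[...,1]>-.45)&(P[...,0]>.3)
    q=P[w]; r=cv2.minAreaRect((q[:,:2]*1000).astype(np.float32)); print('tray',len(q),np.round(r[0],1),np.round(r[1],1),r[2],np.round(cv2.boxPoints(r)))
E
```

```text
side cap 75 mean [0.4106 0.3797 0.1456] min [0.395 0.365 0.138] max [0.427 0.404 0.149] rect [411.9 384.4] [37.  29.2] 75.3
side capside 67 mean [0.409  0.3715 0.1306] min [0.394 0.364 0.12 ] max [0.428 0.383 0.14 ] rect [410.2 372.7] [18.6 34.2] 86.9
side bot 875 mean [0.4313 0.4779 0.0463] min [0.389 0.251 0.01 ] max [0.508 0.699 0.1  ] rect [421.8 474.5] [441.1 101.6] 79.5
side btop 63 mean [0.4199 0.2487 0.0982] min [0.407 0.1   0.091] max [0.434 0.277 0.11 ] rect [420.7 188.7] [176.6  25.7] 89.7
side bhandle 86 mean [0.4202 0.2707 0.0744] min [0.409 0.25  0.061] max [0.435 0.371 0.09 ] rect [417.2 310.1] [ 25.9 120.2] 5.2
side bhead 177 mean [0.4208 0.2793 0.0249] min [0.399 0.241 0.01 ] max [0.495 0.414 0.039] rect [433.7 334.6] [187.7  67.6] 70.9
side arch 242 mean [0.4331 0.0824 0.1109] min [0.407 0.057 0.102] max [0.458 0.114 0.116] rect [432.5  86.4] [41.5 52.1] 18.1
side rim 724 mean [0.4284 0.0683 0.049 ] min [ 0.359 -0.01   0.04 ] max [0.505 0.244 0.06 ] rect [421.4 117. ] [102.2 245.6] 17.9
side low 1195 mean [0.4324 0.088  0.0247] min [ 0.359 -0.011  0.01 ] max [0.592 
[... 1532 characters left out ...]
186 0.058] rect [434.5  88. ] [102.1 179.7] 16.3
top low 77 mean [0.4119 0.1025 0.0228] min [ 0.366 -0.008  0.01 ] max [0.497 0.182 0.04 ] rect [435.2  88.5] [ 97.1 172.9] 16.3
top bar 693 mean [ 0.596  -0.1791  0.1495] min [ 0.544 -0.27   0.144] max [ 0.653 -0.078  0.155] rect [ 594.7 -177. ] [ 32.6 216.1] 24.5
top peg 26 mean [ 0.5567 -0.0916  0.1904] min [ 0.551 -0.098  0.175] max [ 0.563 -0.085  0.199] rect [556.8 -91.8] [13.  11.7] 85.5
top hub 178 mean [ 0.6401 -0.2785  0.1535] min [ 0.613 -0.308  0.15 ] max [ 0.664 -0.241  0.159] rect [ 635.  -273.3] [40.6 71.8] 32.6
tray 3910 [ 589.3 -203.1] [358.2 378. ] 3.9554877281188965 [[ 398.  -27.]
 [ 424. -404.]
 [ 781. -379.]
 [ 755.   -2.]]
```

View pics/crop1.png

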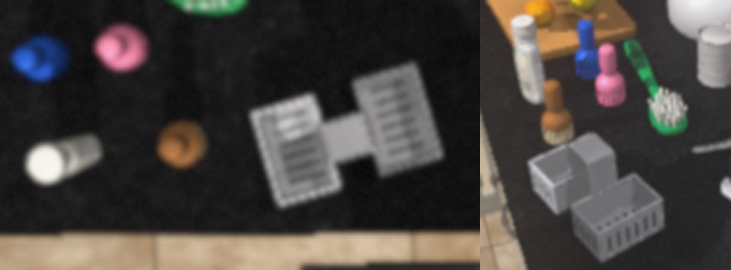

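The crop confirms the wooden (brown) pot brush at (182,145), the slim white bottle with its round cap at (45,163), and the caddy with its arch at (345,138). I now refine the post, tray yaw and bottle orientation.

```bash
cat >> h.py <<'E'
def go(x,y,z,ang=None):
    """remaining shift in tool units(25mm) and turn units (6deg about tool z); ang = world angle of tool y, deg"""
    o=robot.get_obs(); r=R.from_rotvec(o['orientation']); M=r.as_matrix()
    cur=np.degrees(np.arctan2(M[1,1],M[0,1])); d=M.T@(np.array([x,y,z])-o['eef_pos'])/.025
    if ang is None: da=0
    else: da=(cur-ang+90)%180-90
    Mt=R.from_euler('z',-da,degrees=True).as_matrix()@M
    d2=Mt.T@(np.array([x,y,z])-o['eef_pos'])/.025
    print('tool y at %.1f'%cur,'pos',o['eef_pos'].round(4),'tilt',M[:,2].round(4),'q7 %.2f'%o['joint_positions'][6]); print('shift now-axes',d.round(2),'turn',round(da/6,2),'shift after turn',d2.round(2))
E
python3 - <<'E'
from h import *
S=np.load('side0.npz');T=np.load('top0.npz')
for n,Z in(('side',S),('top',T)):
    P=cloud(n,Z['d']); ok=Z['d']>0; z=P[...,2]
    m=ok&(z>.1535)&(z<.165)&(np.hypot(P[...,0]-.645,P[...,1]+.29)<.04); q=P[m]; print(n,'hub',len(q),cv2.minEnclosingCircle((q[:,:2]*1000).astype(np.float32)))
    # tray: white, near plane z~.0-.016, connected
    w=((Z['a'].min(-1)>150)&ok&(z<.03)&(z>-.012)&(np.abs(P[...,0]-.56)<.2)&(np.abs(P[...,1]+.3)<.14)).astype(np.uint8)
    w=cv2.morphologyEx(w,cv2.MORPH_OPEN,np.ones((3,3)))
    c=max(cv2.findContours(w,cv2.RETR_EXTERNAL,cv2.CHAIN_APPROX_NONE)[0],key=cv2.contourArea)
    g=np.array([plane(n,*p[0],.016)[:2]*1000 for p in c],np.float32); r=cv2.minAreaRect(g); print('tray',r,np.round(cv2.boxPoints(r)).tolist())
    b=ok&(np.hypot(P[...,0]-.411,P[...,1]-.383)<.05)&(Z['a'].min(-1)>90)
    for lo,hi in((.005,.03),(.03,.06),(.06,.1)):
        q=P[b&(z>lo)&(z<hi)]
        if len(q)>5: r=cv2.minAreaRect((q[:,:2]*1000).astype(np.float32)); print('bottle',lo,len(q),np.round(r[0]),np.round(r[1]),round(r[2]), (q[:,:2].min(0)*1000).round(),(q[:,:2].max(0)*1000).round())
    Rm=R.from_euler('z',16.3,degrees=True).as_matrix(); L=(P-[.4345,.088,0])@Rm
    for s in(1,-1):
        q=z[ok&(abs(L[...,0])<.04)&(abs(L[...,1]-s*.056)<.025)]; print('pocket',s,len(q),np.round(np.percentile(q,[2,25,50,75,98]),3) if len(q) else '')
E
```

```text
side hub 268 ((640.114013671875, -280.3560791015625), 29.037269592285156)
tray ((549.3734130859375, -295.28802490234375), (273.4519958496094, 203.24691772460938), 4.126235485076904) [[406.0, -204.0], [420.0, -406.0], [693.0, -387.0], [678.0, -184.0]]
bottle 0.005 70 [401. 374.] [15. 48.] 40 [391. 356.] [421. 397.]
bottle 0.03 102 [405. 373.] [24. 43.] 67 [390. 358.] [428. 393.]
bottle 0.06 147 [405. 375.] [21. 45.] 62 [389. 359.] [427. 394.]
pocket 1 7 [0.004 0.004 0.005 0.007 0.008]
pocket -1 70 [0.002 0.004 0.005 0.006 0.008]
top hub 74 ((643.3512573242188, -285.693115234375), 19.751562118530273)
tray ((549.7442626953125, -294.9158935546875), (269.71270751953125, 201.14190673828125), 4.290523052215576) [[408.0, -205.0], [423.0, -405.0], [692.0, -385.0], [677.0, -185.0]]
bottle 0.005 16 [411. 390.] [29. 67.] 8 [399. 358.] [429. 425.]
bottle 0.03 24 [413. 365.] [12. 31.] 83 [398. 359.] [429. 373.]
bottle 0.06 35 [411. 370.] [18. 36.] 84 [394. 361.] [430. 381.]
pocket 1 371 [-0.002  0.002  0.004  0.006  0.009]
pocket -1 370 [-0.003  0.001  0.003  0.005  0.009]
```

```bash
python3 - <<'E'
from h import *
from scipy.optimize import least_squares
Q=[]
for n in('side','top'):
    Z=np.load(n+'0.npz');P=cloud(n,Z['d']);z=P[...,2]
    m=(Z['d']>0)&(np.hypot(P[...,0]-.411,P[...,1]-.383)<.04)&(Z['a'].min(-1)>90)&(z>.012)&(z<.085); Q.append(P[m][:,:2]*1000)
Q=np.vstack(Q)
def f(p,):
    d=Q-p[:2];c,s=np.cos(p[2]),np.sin(p[2]); a=d@[c,s];b=d@[-s,c]; return (np.hypot(a/18,b/26.5)-1)*20
for a0 in(-.6,0,.6,1.3):
    r=least_squares(f,[411,383,a0],loss='soft_l1'); print(r.x[:2].round(1),'short-axis deg',np.degrees(r.x[2]).round(),r.cost.round(1),len(Q))
go(.556,-.093,.26,24.5)
E
```

```text
[410.4 387.6] short-axis deg 16.0 240.4 310
[410.4 387.6] short-axis deg 16.0 240.4 310
[410.4 387.6] short-axis deg 16.0 240.4 310
[410.4 387.6] short-axis deg 196.0 240.4 310
tool y at 69.3 pos [0.2205 0.5842 0.238 ] tilt [-5.0e-04 -1.5e-03 -1.0e+00] q7 -0.22
shift now-axes [-22.12 -20.61  -0.84] turn 7.47 shift after turn [-30.22   0.98  -0.88]
```

```bash
python3 -m jog '[{"fingers":1,"slide":[-1,-0.93,-0.1],"angular":[0,0,0]},{"fingers":1,"slide":[-1,-0.93,-0.1],"angular":[0,0,0]},{"fingers":1,"slide":[-1,-0.93,-0.1],"angular":[0,0,0]},{"fingers":1,"slide":[-1,-0.93,-0.1],"angular":[0,0,0]},{"fingers":1,"slide":[-1,-0.93,-0.1],"angular":[0,0,0]},{"fingers":1,"slide":[-1,-0.93,-0.1],"angular":[0,0,0]},{"fingers":1,"slide":[-1,-0.93,-0.1],"angular":[0,0,0]},{"fingers":1,"slide":[-1,-0.93,-0.1],"angular":[0,0,0]},{"fingers":1,"slide":[-1,-0.93,-0.1],"angular":[0,0,0]},{"fingers":1,"slide":[-1,-0.93,0],"angular":[0,0,0]},{"fingers":1,"slide":[-1,-0.93,0],"angular":[0,0,0]},{"fingers":1,"slide":[-1,-0.93,0],"angular":[0,0,0]},{"fingers":1,"slide":[-1,-0.93,0],"angular":[0,0,0]},{"fingers":1,"slide":[-1,-0.93,0],"angular":[0,0,0]},{"fingers":1,"slide":[-1,-0.93,0],"angular":[0,0,0]},{"fingers":1,"slide":[-1,-0.93,0],"angular":[0,0,0]},{"fingers":1,"slide":[-1,-0.93,0],"angular":[0,0,0]},{"fingers":1,"slide":[-1,-0.93,0],"angular":[0,0,0]},{"fingers":1,"slide":[-1,-0.93,0],"angular":[0,0,0]},{"fingers":1,"slide":[-1,-0.93,0],"angular":[0,0,0]}]' 20; python3 -c "
from h import *
go(.556,-.093,.26,24.5)"
```

```text
t: 2.1
eef_pos: [0.5245, -0.0282, 0.2609]
orientation: [-0.564, -3.09, 0.0]
force: [0.5, 0.1, -0.4]
gripper_width: 0.0881
gripper_force: 0.0
tool y at 69.3 pos [ 0.5245 -0.0282  0.2609] tilt [-7.e-04  1.e-04 -1.e+00] q7 0.99
shift now-axes [-2.09 -1.98  0.04] turn 7.47 shift after turn [-2.88  0.07  0.04]
```

```bash
python3 -m jog '[{"fingers":1,"slide":[0,0,0],"angular":[0,0,0.93]},{"fingers":1,"slide":[0,0,0],"angular":[0,0,0.93]},{"fingers":1,"slide":[0,0,0],"angular":[0,0,0.93]},{"fingers":1,"slide":[0,0,0],"angular":[0,0,0.93]},{"fingers":1,"slide":[0,0,0],"angular":[0,0,0.93]},{"fingers":1,"slide":[0,0,0],"angular":[0,0,0.93]},{"fingers":1,"slide":[0,0,0],"angular":[0,0,0.93]},{"fingers":1,"slide":[0,0,0],"angular":[0,0,0.93]},{"fingers":1,"slide":[-0.96,0.02,0],"angular":[0,0,0]},{"fingers":1,"slide":[-0.96,0.02,0],"angular":[0,0,0]},{"fingers":1,"slide":[-0.96,0.02,0],"angular":[0,0,0]},{"fingers":1,"slide":[0,0,0],"angular":[0,0,0]}]'; python3 -c "
from h import *
go(.556,-.093,.157,24.5)"
```

```text
t: 3.3
eef_pos: [0.5563, -0.0955, 0.2608]
orientation: [1.701, 2.639, -0.003]
force: [-0.5, 0.4, 0.4]
gripper_width: 0.0878
gripper_force: 0.0
tool y at 24.4 pos [ 0.5563 -0.0955  0.2608] tilt [ 4.0e-04 -2.5e-03 -1.0e+00] q7 0.50
shift now-axes [0.11 0.03 4.15] turn -0.02 shift after turn [0.11 0.03 4.15]
```

```bash
python3 -m jog '[{"fingers":1,"slide":[0.1,0.03,0.9],"angular":[0,0,0]},{"fingers":1,"slide":[0,0,0.9],"angular":[0,0,0]},{"fingers":1,"slide":[0,0,0.9],"angular":[0,0,0]},{"fingers":1,"slide":[0,0,0.8],"angular":[0,0,0]},{"fingers":1,"slide":[0,0,0.6],"angular":[0,0,0]},{"fingers":1,"slide":[0,0,0],"angular":[0,0,0]},{"fingers":-1,"slide":[0,0,0],"angular":[0,0,0]},{"fingers":-1,"slide":[0,0,0],"angular":[0,0,0]},{"fingers":-1,"slide":[0,0,0],"angular":[0,0,0]},{"fingers":-1,"slide":[0,0,0],"angular":[0,0,0]},{"fingers":-1,"slide":[0,0,0],"angular":[0,0,0]},{"fingers":-1,"slide":[0,0,0],"angular":[0,0,0]},{"fingers":-1,"slide":[0,0,0],"angular":[0,0,0]}]' 20; python3 -c "
from h import *
go(.556,-.093,.157,24.5)"
```

```text
t: 4.6
eef_pos: [0.5554, -0.089, 0.1588]
orientation: [1.695, 2.645, 0.0]
force: [0.2, 0.3, 0.3]
gripper_width: 0.0343
gripper_force: 0.0
tool y at 24.7 pos [ 0.5554 -0.089   0.1588] tilt [ 1.e-04  1.e-04 -1.e+00] q7 0.48
shift now-axes [-0.16 -0.05  0.07] turn 0.03 shift after turn [-0.16 -0.04  0.07]
```

```bash
python3 -m jog '[{"fingers":-1,"slide":[-0.12,0,0],"angular":[0,0,0]},{"fingers":-1,"slide":[0,0,0],"angular":[0,0,0]},{"fingers":-1,"slide":[0,0,0],"angular":[0,0,0]},{"fingers":-1,"slide":[0,0,0],"angular":[0,0,0]},{"fingers":-1,"slide":[-0.012,-0.45,0],"angular":[0,0,-0.5]},{"fingers":-1,"slide":[-0.012,-0.45,0],"angular":[0,0,-0.5]},{"fingers":-1,"slide":[-0.012,-0.45,0],"angular":[0,0,-0.5]},{"fingers":-1,"slide":[-0.012,-0.45,0],"angular":[0,0,-0.5]},{"fingers":-1,"slide":[0,0,0],"angular":[0,0,0]}]' 25; python3 -c "
from h import *
o=robot.get_obs();v=o['eef_pos'][:2]-[.6443,-.2881];print(np.hypot(*v),np.degrees(np.arctan2(v[1],v[0])))
go(.556,-.093,.157,24.5)"
```

```text
t: 5.5
eef_pos: [0.5166, -0.1158, 0.1587]
orientation: [-1.411, -2.805, 0.002]
force: [-0.6, -0.5, -1.2]
gripper_width: 0.0138
gripper_force: 25.0
0.21445496044652834 126.5577453203784
tool y at 36.6 pos [ 0.5166 -0.1158  0.1587] tilt [-1.7e-03 -4.0e-04 -1.0e+00] q7 0.66
shift now-axes [-0.21  1.81  0.07] turn 2.02 shift after turn [0.18 1.81 0.07]
```

```bash
python3 -m jog '[{"fingers":-1,"slide":[-0.012,-0.45,0],"angular":[0,0,-0.5]},{"fingers":-1,"slide":[-0.012,-0.45,0],"angular":[0,0,-0.5]},{"fingers":-1,"slide":[-0.012,-0.45,0],"angular":[0,0,-0.5]},{"fingers":-1,"slide":[-0.012,-0.45,0],"angular":[0,0,-0.5]},{"fingers":-1,"slide":[-0.012,-0.45,0],"angular":[0,0,-0.5]},{"fingers":-1,"slide":[-0.012,-0.45,0],"angular":[0,0,-0.5]},{"fingers":-1,"slide":[-0.012,-0.45,0],"angular":[0,0,-0.5]},{"fingers":-1,"slide":[-0.012,-0.45,0],"angular":[0,0,-0.5]},{"fingers":-1,"slide":[-0.012,-0.45,0],"angular":[0,0,-0.5]},{"fingers":-1,"slide":[-0.012,-0.45,0],"angular":[0,0,-0.5]},{"fingers":-1,"slide":[-0.012,-0.45,0],"angular":[0,0,-0.5]},{"fingers":-1,"slide":[-0.012,-0.45,0],"angular":[0,0,-0.5]},{"fingers":-1,"slide":[-0.012,-0.45,0],"angular":[0,0,-0.5]},{"fingers":-1,"slide":[-0.012,-0.45,0],"angular":[0,0,-0.5]},{"fingers":-1,"slide":[-0.012,-0.45,0],"angular":[0,0,-0.5]},{"fingers":-1,"slide":[-0.012,-0.45,0],"angular":[0,0,-0.5]},{"fingers":-1,"slide":[-0.012,-0.45,0],"angular":[0,0,-0.5]},{"fingers":-1,"slide":[-0.012,-0.45,0],"angular":[0,0,-0.5]},{"fingers":-1,"slide":[0,0,0],"angular":[0,0,0]}]'; python3 -c "
from h import *
o=robot.get_obs();v=o['eef_pos'][:2]-[.6443,-.2881];print(np.hypot(*v),np.degrees(np.arctan2(v[1],v[0])))
go(.556,-.093,.157,24.5)"
```

```text
t: 7.4
eef_pos: [0.4294, -0.292, 0.1586]
orientation: [0.013, -3.137, 0.002]
force: [-4.8, -0.7, 5.0]
gripper_width: 0.0143
gripper_force: 25.0
0.21496847509382805 -178.96952796967324
tool y at 90.5 pos [ 0.4294 -0.292   0.1586] tilt [-0.0043 -0.0015 -1.    ] q7 1.61
shift now-axes [-5.13  7.92  0.03] turn 10.99 shift after turn [5.14 7.91 0.07]
```

```bash
python3 -m jog '[{"fingers":-1,"slide":[-0.01,-0.45,0],"angular":[0,0,-0.5]},{"fingers":-1,"slide":[0,-0.08,0],"angular":[0,0,0]},{"fingers":-1,"slide":[0,0,0],"angular":[0,0,0]},{"fingers":-1,"slide":[0,0,0],"angular":[0,0,0]}]'; python3 -c "
from h import *
o=robot.get_obs();v=o['eef_pos'][:2]-[.6443,-.2881];print(np.hypot(*v),np.degrees(np.arctan2(v[1],v[0])))"
```

```text
t: 7.8
eef_pos: [0.4298, -0.3036, 0.1586]
orientation: [0.096, -3.135, 0.001]
force: [-4.7, -1.0, 4.5]
gripper_width: 0.0141
gripper_force: 25.0
0.21505140805312967 -175.8717842464397
```

```bash
python3 -m jog '[{"fingers":-1,"slide":[0,-0.1,0],"angular":[0,0,0]},{"fingers":-1,"slide":[0,0,0],"angular":[0,0,0]}]'; python3 -m jog '[{"fingers":1,"slide":[0,0,0],"angular":[0,0,0]},{"fingers":1,"slide":[0,0,0],"angular":[0,0,0]},{"fingers":1,"slide":[0,0,0],"angular":[0,0,0]},{"fingers":1,"slide":[0,0,0],"angular":[0,0,0]},{"fingers":1,"slide":[0,0,-0.6],"angular":[0,0,0]},{"fingers":1,"slide":[0,0,-1],"angular":[0,0,0]},{"fingers":1,"slide":[0,0,-1],"angular":[0,0,0]},{"fingers":1,"slide":[0,0,-1],"angular":[0,0,0]},{"fingers":1,"slide":[0,0,0],"angular":[0,0,0]}]'; python3 - <<'E'
from h import *
go(.4345,.088,.25,106.3)
for n in('side','top'):
    a,d=robot.grab_frame(n); P=cloud(n,d); z=P[...,2]; cv2.imwrite(f'pics/{n}1.png',a)
    m=(d>0)&(z>.145)&(z<.154)&(P[...,0]>.43)&(P[...,0]<.61)&(abs(P[...,1]+.295)<.045); q=(P[m][:,:2]*1000).astype(np.float32)
    print(n,len(q), cv2.minAreaRect(q) if len(q)>3 else '', np.degrees(np.arctan2(*cv2.fitLine(q,cv2.DIST_HUBER,0,.01,.01).ravel()[[1,0]])) if len(q)>9 else '')
E
```

```text
t: 8.0
eef_pos: [0.4299, -0.3049, 0.1586]
orientation: [0.098, -3.134, -0.001]
force: [-5.8, 1.8, 5.3]
gripper_width: 0.0142
gripper_force: 25.0
t: 8.9
eef_pos: [0.4344, -0.3061, 0.2516]
orientation: [-0.1, 3.134, -0.005]
force: [-0.3, -0.5, -0.3]
gripper_width: 0.0838
gripper_force: 0.0
tool y at 93.7 pos [ 0.4344 -0.3061  0.2516] tilt [ 0.0059 -0.0029 -1.    ] q7 1.77
shift now-axes [-1.01 15.73  0.02] turn -2.11 shift after turn [-4.43 15.13  0.04]
side 1413 ((519.6583251953125, -297.2270812988281), (181.50244140625, 34.409183502197266), 3.9297564029693604) 5.7127914
top 485 ((528.3905029296875, -296.96612548828125), (160.98779296875, 32.031639099121094), 4.185073375701904) 4.8013043
```

```bash
python3 -m jog '[{"fingers":1,"slide":[-0.06,0.98,0],"angular":[0,0,0]},{"fingers":1,"slide":[-0.06,0.98,0],"angular":[0,0,0]},{"fingers":1,"slide":[-0.06,0.98,0],"angular":[0,0,0]},{"fingers":1,"slide":[-0.06,0.98,0],"angular":[0,0,0]},{"fingers":1,"slide":[-0.06,0.98,0],"angular":[0,0,0]},{"fingers":1,"slide":[-0.06,0.98,0],"angular":[0,0,0]},{"fingers":1,"slide":[-0.06,0.98,0],"angular":[0,0,0]},{"fingers":1,"slide":[-0.06,0.98,0],"angular":[0,0,0]},{"fingers":1,"slide":[-0.06,0.98,0],"angular":[0,0,0]},{"fingers":1,"slide":[-0.06,0.98,0],"angular":[0,0,0]},{"fingers":1,"slide":[-0.06,0.98,0],"angular":[0,0,0]},{"fingers":1,"slide":[-0.06,0.98,0],"angular":[0,0,0]},{"fingers":1,"slide":[-0.06,0.98,0],"angular":[0,0,0]},{"fingers":1,"slide":[-0.06,0.98,0],"angular":[0,0,0]},{"fingers":1,"slide":[-0.06,0.98,0],"angular":[0,0,0]},{"fingers":1,"slide":[-0.06,0.98,0],"angular":[0,0,-0.7]},{"fingers":1,"slide":[0,0,0],"angular":[0,0,-0.7]},{"fingers":1,"slide":[0,0,0],"angular":[0,0,-0.7]},{"fingers":1,"slide":[0,0,0],"angular":[0,0,0]}]'; python3 -c "
from h import *
go(.4345,.088,.076,106.3)"
```

```text
t: 10.9
eef_pos: [0.4302, 0.0873, 0.2476]
orientation: [0.446, -3.107, -0.0]
force: [-0.1, 0.9, 0.8]
gripper_width: 0.0883
gripper_force: 0.0
tool y at 106.3 pos [0.4302 0.0873 0.2476] tilt [-2.5e-03 -2.0e-04 -1.0e+00] q7 1.11
shift now-axes [-0.19 -0.02  6.86] turn 0.01 shift after turn [-0.19 -0.02  6.86]
```

```bash
python3 -m jog '[{"fingers":1,"slide":[-0.18,0,0.9],"angular":[0,0,0]},{"fingers":1,"slide":[0,0,1],"angular":[0,0,0]},{"fingers":1,"slide":[0,0,1],"angular":[0,0,0]},{"fingers":1,"slide":[0,0,1],"angular":[0,0,0]},{"fingers":1,"slide":[0,0,1],"angular":[0,0,0]},{"fingers":1,"slide":[0,0,1],"angular":[0,0,0]},{"fingers":1,"slide":[0,0,0.8],"angular":[0,0,0]},{"fingers":0.2,"slide":[0,0,0],"angular":[0,0,0]},{"fingers":-1,"slide":[0,0,0],"angular":[0,0,0]},{"fingers":-1,"slide":[0,0,0],"angular":[0,0,0]},{"fingers":-1,"slide":[0,0,0],"angular":[0,0,0]},{"fingers":-1,"slide":[0,0,0],"angular":[0,0,0]},{"fingers":-1,"slide":[0,0,0],"angular":[0,0,0]},{"fingers":-1,"slide":[0,0,0],"angular":[0,0,0]}]' 35; python3 -c "
from h import *
go(.5296,-.2965,.29,94.2)"
```

```text
t: 12.3
eef_pos: [0.4358, 0.0885, 0.082]
orientation: [-0.444, 3.108, 0.0]
force: [0.0, -0.8, 6.1]
gripper_width: 0.0519
gripper_force: 35.0
tool y at 106.2 pos [0.4358 0.0885 0.082 ] tilt [ 1.6e-03  3.0e-04 -1.0e+00] q7 0.81
shift now-axes [  0.69 -15.84  -8.32] turn 2.01 shift after turn [ -2.63 -15.63  -8.31]
```

```bash
python3 -m jog '[{"fingers":-1,"slide":[0,0,-0.4],"angular":[0,0,0]},{"fingers":-1,"slide":[0,0,-0.8],"angular":[0,0,0]},{"fingers":-1,"slide":[0,0,-0.9],"angular":[0,0,0]},{"fingers":-1,"slide":[0,0,-0.9],"angular":[0,0,0]},{"fingers":-1,"slide":[0,0,-0.9],"angular":[0,0,0]},{"fingers":-1,"slide":[0,0,-0.9],"angular":[0,0,0]},{"fingers":-1,"slide":[0,0,-0.9],"angular":[0,0,0]},{"fingers":-1,"slide":[0,0,-0.9],"angular":[0,0,0]},{"fingers":-1,"slide":[0,0,-0.9],"angular":[0,0,0]},{"fingers":-1,"slide":[0,0,-0.8],"angular":[0,0,0]},{"fingers":-1,"slide":[0,0,-0.4],"angular":[0,0,0.4]},{"fingers":-1,"slide":[0,0,0],"angular":[0,0,0.6]},{"fingers":-1,"slide":[0,0,0],"angular":[0,0,0.6]},{"fingers":-1,"slide":[0,0,0],"angular":[0,0,0.4]},{"fingers":-1,"slide":[0,0,0],"angular":[0,0,0]}]'; python3 -c "
from h import *
go(.5296,-.2965,.295,94.2); print(robot.get_obs()['gripper_width'])"
```

```text
t: 13.8
eef_pos: [0.4344, 0.0881, 0.298]
orientation: [0.115, -3.138, 0.001]
force: [-0.5, -0.4, -5.4]
gripper_width: 0.0519
gripper_force: 35.0
tool y at 94.2 pos [0.4344 0.0881 0.298 ] tilt [-1.9e-03 -9.0e-04 -1.0e+00] q7 1.00
shift now-axes [ -2.67 -15.62   0.13] turn -0.0 shift after turn [ -2.67 -15.62   0.13]
0.05194707222705466
```

Wrist force is -5.4 N, which matches the caddy's weight. Now over the bar.

```bash
python3 -m jog '[{"fingers":-1,"slide":[-0.08,-0.45,0],"angular":[0,0,0]},{"fingers":-1,"slide":[-0.14,-0.8,0],"angular":[0,0,0]},{"fingers":-1,"slide":[-0.15,-0.9,0],"angular":[0,0,0]},{"fingers":-1,"slide":[-0.15,-0.9,0],"angular":[0,0,0]},{"fingers":-1,"slide":[-0.15,-0.9,0],"angular":[0,0,0]},{"fingers":-1,"slide":[-0.15,-0.9,0],"angular":[0,0,0]},{"fingers":-1,"slide":[-0.15,-0.9,0],"angular":[0,0,0]},{"fingers":-1,"slide":[-0.15,-0.9,0],"angular":[0,0,0]},{"fingers":-1,"slide":[-0.15,-0.9,0],"angular":[0,0,0]},{"fingers":-1,"slide":[-0.15,-0.9,0],"angular":[0,0,0]},{"fingers":-1,"slide":[-0.15,-0.9,0],"angular":[0,0,0]},{"fingers":-1,"slide":[-0.15,-0.9,0],"angular":[0,0,0]},{"fingers":-1,"slide":[-0.15,-0.9,0],"angular":[0,0,0]},{"fingers":-1,"slide":[-0.15,-0.9,0],"angular":[0,0,0]},{"fingers":-1,"slide":[-0.15,-0.9,0],"angular":[0,0,0]},{"fingers":-1,"slide":[-0.15,-0.9,0],"angular":[0,0,0]},{"fingers":-1,"slide":[-0.15,-0.9,0],"angular":[0,0,0]},{"fingers":-1,"slide":[-0.15,-0.8,0],"angular":[0,0,0]},{"fingers":-1,"slide":[-0.08,-0.1,0],"angular":[0,0,0]},{"fingers":-1,"slide":[0,0,0],"angular":[0,0,0]}]'; python3 - <<'E'
from h import *
go(.5296,-.2965,.130,94.2)
b=[]
for n in('side','top'):
    a,d=robot.grab_frame(n); b.append(a); P=cloud(n,d); z=P[...,2]
    for lo,hi in((.255,.28),(.215,.25)):
        m=(d>0)&(z>lo)&(z<hi)&(abs(P[...,0]-.53)<.09)&(abs(P[...,1]+.297)<.11)&(abs(a.astype(int).max(-1)-a.min(-1))<25)
        q=P[m]
        if len(q)>5:print(n,lo,len(q),cv2.minAreaRect((q[:,:2]*1000).astype(np.float32)),q[:,2].min())
cv2.imwrite('pics/hang0.png',cv2.resize(np.hstack([b[0][80:384,200:450],b[1][80:384,230:480]]),None,fx=1.5,fy=1.5))
E
```

```text
t: 15.8
eef_pos: [0.5311, -0.2972, 0.2977]
orientation: [0.115, -3.138, -0.002]
force: [-1.1, 1.3, -4.8]
gripper_width: 0.0514
gripper_force: 35.0
tool y at 94.2 pos [ 0.5311 -0.2972  0.2977] tilt [-0.0015  0.0011 -1.    ] q7 1.76
shift now-axes [0.05 0.02 6.71] turn -0.0 shift after turn [0.05 0.02 6.71]
side 0.255 1972 ((528.1478271484375, -296.6898193359375), (103.28630065917969, 179.6995849609375), 4.040668487548828) 0.25500497413577466
side 0.215 3225 ((527.344482421875, -296.65399169921875), (101.1155776977539, 180.2222137451172), 4.335512638092041) 0.21651774891832531
top 0.255 292 ((528.0175170898438, -295.15936279296875), (100.89752197265625, 179.98057556152344), 4.455944061279297) 0.25525711464446815
top 0.215 672 ((527.7291870117188, -292.751708984375), (98.3916015625, 175.15118408203125), 4.509616851806641) 0.2150101369527412
```

View pics/hang0.png

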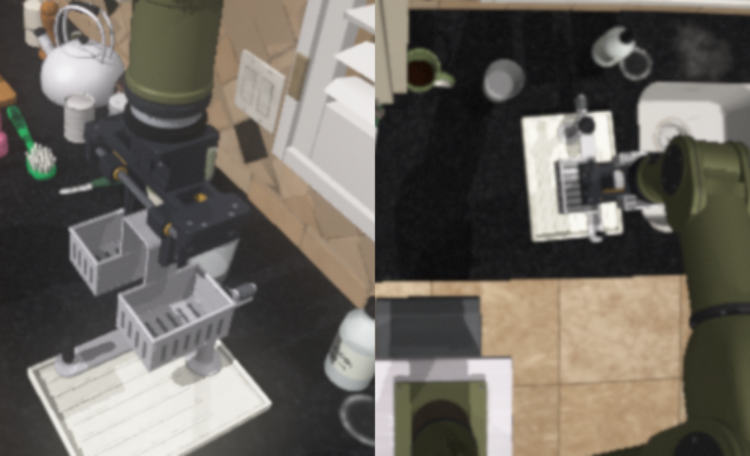

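The caddy is held level over the bar: arch at left-panel (165,235), bar from (68,358) to the post at (205,350), with matching yaw and centring. Lowering now.

```bash
python3 -m jog '[{"fingers":-1,"slide":[0.02,0,0.4],"angular":[0,0,0]},{"fingers":-1,"slide":[0.02,0,0.6],"angular":[0,0,0]},{"fingers":-1,"slide":[0,0,0.6],"angular":[0,0,0]},{"fingers":-1,"slide":[0,0,0.6],"angular":[0,0,0]},{"fingers":-1,"slide":[0,0,0.6],"angular":[0,0,0]},{"fingers":-1,"slide":[0,0,0.6],"angular":[0,0,0]},{"fingers":-1,"slide":[0,0,0.6],"angular":[0,0,0]},{"fingers":-1,"slide":[0,0,0.6],"angular":[0,0,0]},{"fingers":-1,"slide":[0,0,0.6],"angular":[0,0,0]},{"fingers":-1,"slide":[0,0,0.6],"angular":[0,0,0]},{"fingers":-1,"slide":[0,0,0.3],"angular":[0,0,0]},{"fingers":-1,"slide":[0,0,0.15],"angular":[0,0,0]},{"fingers":-1,"slide":[0,0,0.1],"angular":[0,0,0]},{"fingers":-1,"slide":[0,0,0],"angular":[0,0,0]}]'; python3 -c "
from h import *
go(.5296,-.2965,.125,94.2)"
```

```text
t: 17.3
eef_pos: [0.5311, -0.2965, 0.1401]
orientation: [-0.118, 3.139, -0.0]
force: [0.2, -0.1, -5.7]
gripper_width: 0.0519
gripper_force: 35.0
tool y at 94.3 pos [ 0.5311 -0.2965  0.1401] tilt [ 5.e-04 -1.e-04 -1.e+00] q7 1.65
shift now-axes [0.06 0.   0.61] turn 0.02 shift after turn [0.06 0.   0.61]
```

```bash
for i in 1; do python3 -m jog '[{"fingers":-1,"slide":[0,0,0.12],"angular":[0,0,0]},{"fingers":-1,"slide":[0,0,0.12],"angular":[0,0,0]},{"fingers":-1,"slide":[0,0,0.1],"angular":[0,0,0]},{"fingers":-1,"slide":[0,0,0.08],"angular":[0,0,0]},{"fingers":-1,"slide":[0,0,0.06],"angular":[0,0,0]},{"fingers":-1,"slide":[0,0,0],"angular":[0,0,0]}]'; done
```

```text
t: 17.9
eef_pos: [0.5307, -0.2965, 0.1277]
orientation: [0.118, -3.139, -0.0]
force: [0.8, -0.5, -4.6]
gripper_width: 0.0516
gripper_force: 35.0
```

```bash
python3 -m jog '[{"fingers":-1,"slide":[0,0,0.04],"angular":[0,0,0]},{"fingers":-1,"slide":[0,0,0.04],"angular":[0,0,0]},{"fingers":-1,"slide":[0,0,0.0],"angular":[0,0,0]}]';  python3 -m jog '[{"fingers":-1,"slide":[0,0,0.03],"angular":[0,0,0]},{"fingers":-1,"slide":[0,0,0.0],"angular":[0,0,0]}]'
```

```text
t: 18.2
eef_pos: [0.5308, -0.2966, 0.1258]
orientation: [0.118, -3.139, -0.0]
force: [-0.4, -0.3, -5.1]
gripper_width: 0.0517
gripper_force: 35.0
t: 18.4
eef_pos: [0.5308, -0.2966, 0.1251]
orientation: [0.118, -3.139, -0.0]
force: [0.8, -0.3, -4.8]
gripper_width: 0.0516
gripper_force: 35.0
```

```bash
python3 -m jog '[{"fingers":-1,"slide":[0,0,0.04],"angular":[0,0,0]},{"fingers":-1,"slide":[0,0,0.0],"angular":[0,0,0]}]';  python3 -m jog '[{"fingers":-1,"slide":[0,0,0.04],"angular":[0,0,0]},{"fingers":-1,"slide":[0,0,0.0],"angular":[0,0,0]}]';python3 -m jog '[{"fingers":-1,"slide":[0,0,0.04],"angular":[0,0,0]},{"fingers":-1,"slide":[0,0,0.0],"angular":[0,0,0]}]'
```

```text
t: 18.6
eef_pos: [0.5309, -0.2966, 0.125]
orientation: [-0.117, 3.139, -0.001]
force: [-1.8, 0.6, 3.1]
gripper_width: 0.0519
gripper_force: 35.0
t: 18.8
eef_pos: [0.5309, -0.2966, 0.1249]
orientation: [-0.117, 3.139, -0.001]
force: [-4.9, 1.9, 10.9]
gripper_width: 0.0519
gripper_force: 35.0
t: 19.0
eef_pos: [0.531, -0.2966, 0.1248]
orientation: [-0.117, 3.139, -0.002]
force: [-6.6, 2.5, 17.8]
gripper_width: 0.052
gripper_force: 35.0
```

It made contact at TCP z 0.125, so I back off the preload, release and rise.

```bash
python3 -m jog '[{"fingers":-1,"slide":[0,0,-0.09],"angular":[0,0,0]},{"fingers":0.3,"slide":[0,0,0],"angular":[0,0,0]},{"fingers":0.6,"slide":[0,0,0],"angular":[0,0,0]},{"fingers":0.7,"slide":[0,0,0],"angular":[0,0,0]},{"fingers":0.8,"slide":[0,0,0],"angular":[0,0,0]},{"fingers":0.8,"slide":[0,0,-0.3],"angular":[0,0,0]},{"fingers":0.8,"slide":[0,0,-0.7],"angular":[0,0,0]},{"fingers":0.8,"slide":[0,0,-1],"angular":[0,0,0]},{"fingers":0.8,"slide":[0,0,-1],"angular":[0,0,0]},{"fingers":0.8,"slide":[0,0,-1],"angular":[0,0,0]},{"fingers":0.8,"slide":[0,0,-1],"angular":[0,0,0]},{"fingers":0.8,"slide":[0,0,0],"angular":[0,0,0]}]'; python3 - <<'E'
from h import *
go(.411,.384,.24,106)
for n in('side','top'):
    a,d=robot.grab_frame(n); P=cloud(n,d); z=P[...,2]
    for lo,hi in((.085,.105),(.145,.16)):
        m=(d>0)&(z>lo)&(z<hi)&(abs(P[...,0]-.53)<.06)&(abs(P[...,1]+.297)<.1)
        q=P[m]
        if len(q)>5:print(n,lo,len(q),cv2.minAreaRect((q[:,:2]*1000).astype(np.float32)),q.mean(0))
E
```

```text
t: 20.2
eef_pos: [0.5331, -0.2971, 0.2535]
orientation: [-0.117, 3.132, -0.005]
force: [1.2, -0.2, -0.0]
gripper_width: 0.0794
gripper_force: 0.0
tool y at 94.3 pos [ 0.5331 -0.2971  0.2535] tilt [ 0.007  -0.0026 -1.    ] q7 1.73
shift now-axes [ 2.84 27.53  0.43] turn -1.95 shift after turn [-2.81 27.54  0.47]
side 0.085 1053 ((528.121337890625, -295.0028381347656), (103.1394271850586, 181.9114990234375), 4.074467658996582) [ 0.52714174 -0.31191006  0.09378971]
side 0.145 1270 ((529.9277954101562, -296.9169616699219), (120.55485534667969, 52.154056549072266), 2.731205701828003) [ 0.52783759 -0.29948856  0.15316856]
top 0.085 231 ((528.407958984375, -296.67559814453125), (99.92308807373047, 183.6351776123047), 4.111143112182617) [ 0.52826323 -0.27539308  0.09346847]
top 0.145 189 ((530.2763061523438, -301.40948486328125), (122.40744018554688, 39.23438262939453), 4.904819965362549) [ 0.53037434 -0.30104384  0.15048333]
```

The caddy hangs level and centred at (0.528, -0.296). On to the bottle.

```bash
python3 -m jog '[{"fingers":0.8,"slide":[0.1,0.98,0],"angular":[0,0,0]},{"fingers":0.8,"slide":[0.1,0.98,0],"angular":[0,0,0]},{"fingers":0.8,"slide":[0.1,0.98,0],"angular":[0,0,0]},{"fingers":0.8,"slide":[0.1,0.98,0],"angular":[0,0,0]},{"fingers":0.8,"slide":[0.1,0.98,0],"angular":[0,0,0]},{"fingers":0.8,"slide":[0.1,0.98,0],"angular":[0,0,0]},{"fingers":0.8,"slide":[0.1,0.98,0],"angular":[0,0,0]},{"fingers":0.8,"slide":[0.1,0.98,0],"angular":[0,0,0]},{"fingers":0.8,"slide":[0.1,0.98,0],"angular":[0,0,0]},{"fingers":0.8,"slide":[0.1,0.98,0],"angular":[0,0,0]},{"fingers":0.8,"slide":[0.1,0.98,0],"angular":[0,0,0]},{"fingers":0.8,"slide":[0.1,0.98,0],"angular":[0,0,0]},{"fingers":0.8,"slide":[0.1,0.98,0],"angular":[0,0,0]},{"fingers":0.8,"slide":[0.1,0.98,0],"angular":[0,0,0]},{"fingers":0.8,"slide":[0.1,0.98,0],"angular":[0,0,0]},{"fingers":0.8,"slide":[0.1,0.98,0],"angular":[0,0,0]},{"fingers":0.8,"slide":[0.1,0.98,0],"angular":[0,0,0]},{"fingers":0.8,"slide":[0.1,0.98,0],"angular":[0,0,0]},{"fingers":0.8,"slide":[0.1,0.98,0],"angular":[0,0,0]},{"fingers":0.8,"slide":[0.1,0.98,0],"angular":[0,0,0]}]' ; python3 -m jog '[{"fingers":0.8,"slide":[0.1,0.98,0],"angular":[0,0,0]},{"fingers":0.8,"slide":[0.1,0.98,0],"angular":[0,0,0]},{"fingers":0.8,"slide":[0.1,0.98,0],"angular":[0,0,0]},{"fingers":0.8,"slide":[0.1,0.98,0],"angular":[0,0,0]},{"fingers":0.8,"slide":[0.1,0.98,0],"angular":[0,0,0]},{"fingers":0.8,"slide":[0.1,0.98,0],"angular":[0,0,0]},{"fingers":0.8,"slide":[0.1,0.98,0],"angular":[0,0,-0.65]},{"fingers":0.8,"slide":[0,0.98,0],"angular":[0,0,-0.65]},{"fingers":0.8,"slide":[0,0,0],"angular":[0,0,-0.65]},{"fingers":0.8,"slide":[0,0,0],"angular":[0,0,0]}]'; python3 - <<'E'
from h import *
go(.411,.384,.114,106)
E
```

```text
t: 22.3
eef_pos: [0.4433, 0.1887, 0.2484]
orientation: [0.118, -3.137, 0.002]
force: [-0.4, 0.1, 0.1]
gripper_width: 0.0794
gripper_force: 0.0
t: 23.3
eef_pos: [0.4097, 0.3822, 0.2481]
orientation: [0.439, -3.108, 0.002]
force: [-0.9, 0.3, -0.9]
gripper_width: 0.079
gripper_force: 0.0
tool y at 106.1 pos [0.4097 0.3822 0.2481] tilt [-0.0022 -0.0016 -1.    ] q7 0.64
shift now-axes [-0.08  0.06  5.36] turn 0.01 shift after turn [-0.08  0.06  5.36]
```

```bash
python3 -m jog '[{"fingers":0.8,"slide":[-0.08,0.06,1],"angular":[0,0,0]},{"fingers":0.8,"slide":[0,0,1],"angular":[0,0,0]},{"fingers":0.8,"slide":[0,0,1],"angular":[0,0,0]},{"fingers":0.8,"slide":[0,0,1],"angular":[0,0,0]},{"fingers":0.8,"slide":[0,0,0.8],"angular":[0,0,0]},{"fingers":0.6,"slide":[0,0,0.4],"angular":[0,0,0]},{"fingers":-1,"slide":[0,0,0],"angular":[0,0,0]},{"fingers":-1,"slide":[0,0,0],"angular":[0,0,0]},{"fingers":-1,"slide":[0,0,0],"angular":[0,0,0]},{"fingers":-1,"slide":[0,0,0],"angular":[0,0,0]},{"fingers":-1,"slide":[0,0,0],"angular":[0,0,0]},{"fingers":-1,"slide":[0,0,0],"angular":[0,0,0]},{"fingers":-1,"slide":[0,0,0],"angular":[0,0,0]}]' 12; python3 - <<'E'
from h import *
go(.411,.384,.116,106)
E
```

```text
t: 24.6
eef_pos: [0.4126, 0.3845, 0.1202]
orientation: [-0.436, 3.11, 0.001]
force: [-1.0, -1.7, 5.6]
gripper_width: 0.0362
gripper_force: 12.0
tool y at 106.0 pos [0.4126 0.3845 0.1202] tilt [ 1.2e-03  9.0e-04 -1.0e+00] q7 0.52
shift now-axes [ 0.07 -0.    0.17] turn -0.0 shift after turn [ 0.07 -0.    0.17]
```

```bash
python3 -m jog '[{"fingers":-1,"slide":[0,0,-0.4],"angular":[0,0,0]},{"fingers":-1,"slide":[0,0,-0.8],"angular":[0,0,0]},{"fingers":-1,"slide":[0,0,-1],"angular":[0,0,0.5]},{"fingers":-1,"slide":[0,0,-1],"angular":[0,0,1]},{"fingers":-1,"slide":[0,0,-1],"angular":[0,0,1]},{"fingers":-1,"slide":[0,0,-1],"angular":[0,0,1]},{"fingers":-1,"slide":[0,0,-1],"angular":[0,0,1]},{"fingers":-1,"slide":[0,0,-1],"angular":[0,0,1]},{"fingers":-1,"slide":[0,0,-1],"angular":[0,0,1]},{"fingers":-1,"slide":[0,0,-0.6],"angular":[0,0,1]},{"fingers":-1,"slide":[0,0,0],"angular":[0,0,1]},{"fingers":-1,"slide":[0,0,0],"angular":[0,0,1]},{"fingers":-1,"slide":[0,0,0],"angular":[0,0,1]},{"fingers":-1,"slide":[0,0,0],"angular":[0,0,1]},{"fingers":-1,"slide":[0,0,0],"angular":[0,0,1]},{"fingers":-1,"slide":[0,0,0],"angular":[0,0,1]},{"fingers":-1,"slide":[0,0,0],"angular":[0,0,1]},{"fingers":-1,"slide":[0,0,0],"angular":[0,0,1]},{"fingers":-1,"slide":[0,0,0],"angular":[0,0,1]},{"fingers":-1,"slide":[0,0,0],"angular":[0,0,0.5]}]' ; python3 - <<'E'
from h import *
go(.5324,-.3516,.34,4.2); print(robot.get_obs()['joint_positions'].round(2))
E
```

```text
t: 26.6
eef_pos: [0.4113, 0.3841, 0.3395]
orientation: [-2.145, -2.294, 0.001]
force: [-1.2, -0.3, -0.6]
gripper_width: 0.0362
gripper_force: 12.0
tool y at 3.8 pos [0.4113 0.3841 0.3395] tilt [-1.2e-03 -2.0e-04 -1.0e+00] q7 -0.79
shift now-axes [-2.969e+01  2.860e+00 -2.000e-02] turn -0.06 shift after turn [-2.97e+01  2.67e+00 -2.00e-02]
[-0.81  0.49 -0.04  1.62  0.02  1.03 -0.79]
```

```bash
python3 -m jog '[{"fingers":-1,"slide":[-0.5,0.05,0],"angular":[0,0,-0.06]},{"fingers":-1,"slide":[-0.9,0.09,0],"angular":[0,0,0]},{"fingers":-1,"slide":[-1,0.095,0],"angular":[0,0,0]},{"fingers":-1,"slide":[-1,0.095,0],"angular":[0,0,0]},{"fingers":-1,"slide":[-1,0.095,0],"angular":[0,0,0]},{"fingers":-1,"slide":[-1,0.095,0],"angular":[0,0,0]},{"fingers":-1,"slide":[-1,0.095,0],"angular":[0,0,0]},{"fingers":-1,"slide":[-1,0.095,0],"angular":[0,0,0]},{"fingers":-1,"slide":[-1,0.095,0],"angular":[0,0,0]},{"fingers":-1,"slide":[-1,0.095,0],"angular":[0,0,0]},{"fingers":-1,"slide":[-1,0.095,0],"angular":[0,0,0]},{"fingers":-1,"slide":[-1,0.095,0],"angular":[0,0,0]},{"fingers":-1,"slide":[-1,0.095,0],"angular":[0,0,0]},{"fingers":-1,"slide":[-1,0.095,0],"angular":[0,0,0]},{"fingers":-1,"slide":[-1,0.095,0],"angular":[0,0,0]},{"fingers":-1,"slide":[-1,0.095,0],"angular":[0,0,0]},{"fingers":-1,"slide":[-1,0.095,0],"angular":[0,0,0]},{"fingers":-1,"slide":[-1,0.095,0],"angular":[0,0,0]},{"fingers":-1,"slide":[-1,0.095,0],"angular":[0,0,0]},{"fingers":-1,"slide":[-1,0.095,0],"angular":[0,0,0]}]' ; python3 -m jog '[{"fingers":-1,"slide":[-1,0.095,0],"angular":[0,0,0]},{"fingers":-1,"slide":[-1,0.095,0],"angular":[0,0,0]},{"fingers":-1,"slide":[-1,0.095,0],"angular":[0,0,0]},{"fingers":-1,"slide":[-1,0.095,0],"angular":[0,0,0]},{"fingers":-1,"slide":[-1,0.095,0],"angular":[0,0,0]},{"fingers":-1,"slide":[-1,0.095,0],"angular":[0,0,0]},{"fingers":-1,"slide":[-1,0.095,0],"angular":[0,0,0]},{"fingers":-1,"slide":[-1,0.095,0],"angular":[0,0,0]},{"fingers":-1,"slide":[-0.9,0,0],"angular":[0,0,0]},{"fingers":-1,"slide":[-0.6,0,0],"angular":[0,0,0]},{"fingers":-1,"slide":[0,0,0],"angular":[0,0,0]},{"fingers":-1,"slide":[0,0,0],"angular":[0,0,0]}]'; python3 - <<'E'
from h import *
go(.5324,-.3516,.168,4.2)
b=[]
for n in('side','top'):
    a,d=robot.grab_frame(n); b.append(a); P=cloud(n,d); z=P[...,2]
    for lo,hi in((.22,.235),(.235,.28),(.28,.33)):
        m=(d>0)&(z>lo)&(z<hi)&(abs(P[...,0]-.53)<.06)&(abs(P[...,1]+.35)<.05)&(a.min(-1)>90); q=P[m]
        if len(q)>5:print(n,lo,len(q),cv2.minAreaRect((q[:,:2]*1000).astype(np.float32)),q.min(0),q.max(0))
    m=(d>0)&(z>.085)&(z<.105)&(abs(P[...,0]-.53)<.065)&(abs(P[...,1]+.297)<.11); q=P[m]; print('caddy',cv2.minAreaRect((q[:,:2]*1000).astype(np.float32)),q[:,2].mean())
cv2.imwrite('pics/bot0.png',cv2.resize(np.hstack([b[0][80:384,200:450],b[1][80:384,230:480]]),None,fx=1.5,fy=1.5))
E
```

```text
t: 28.6
eef_pos: [0.4939, -0.0975, 0.3396]
orientation: [-2.134, -2.305, 0.0]
force: [0.4, -0.4, -0.2]
gripper_width: 0.0358
gripper_force: 12.0
t: 29.8
eef_pos: [0.5315, -0.3304, 0.3393]
orientation: [-2.134, -2.304, -0.001]
force: [-0.1, -0.2, -0.8]
gripper_width: 0.0362
gripper_force: 12.0
tool y at 4.4 pos [ 0.5315 -0.3304  0.3393] tilt [-3.0e-04  1.6e-03 -1.0e+00] q7 0.59
shift now-axes [-0.86 -0.03  6.85] turn 0.03 shift after turn [-0.86 -0.03  6.85]
side 0.22 113 ((525.7141723632812, -338.76934814453125), (18.34564208984375, 48.93626403808594), 78.85162353515625) [ 0.50270962 -0.34622591  0.22051329] [ 0.55149418 -0.3254075   0.23499573]
side 0.235 531 ((528.2579345703125, -338.7823791503906), (22.154022216796875, 53.71076965332031), 79.4499282836914) [ 0.50283382 -0.34787414  0.23500654] [ 0.55668752 -0.32375951  0.27989842]
side 0.28 681 ((530.2940063476562, -337.515380859375), (21.482229232788086, 51.38241958618164), 80.16959381103516) [ 0.50602469 -0.34749878  0.28000769] [ 0.55744181 -0.32296841  0.32995672]
caddy ((528.0361938476562, -295.59014892578125), (102.17011260986328, 180.3006591796875), 4.177384376525879) 0.09391569704961482
top 0.22 25 ((528.5091552734375, -317.8725891113281), (48.05039596557617, 10.405180931091309), 7.381189346313477) [ 0.50535145 -0.3261186   0.22110375] [ 0.55300367 -0.3115604   0.23456424]
top 0.235 68 ((529.5380859375, -319.61810302734375), (52.05887222290039, 14.807723999023438), 15.713024139404297) [ 0.50525412 -0.33340388  0.23541   ] [ 0.55659987 -0.31211792  0.27916128]
top 0.28 149 ((531.3276977539062, -318.75067138671875), (48.97249221801758, 16.31540870666504), 4.796524524688721) [ 0.50757701 -0.32871439  0.28000629] [ 0.55546776 -0.30967395  0.32847831]
caddy ((528.344482421875, -296.4774169921875), (99.65479278564453, 183.21539306640625), 4.138765811920166) 0.09441666513946546
```

View pics/bot0.png

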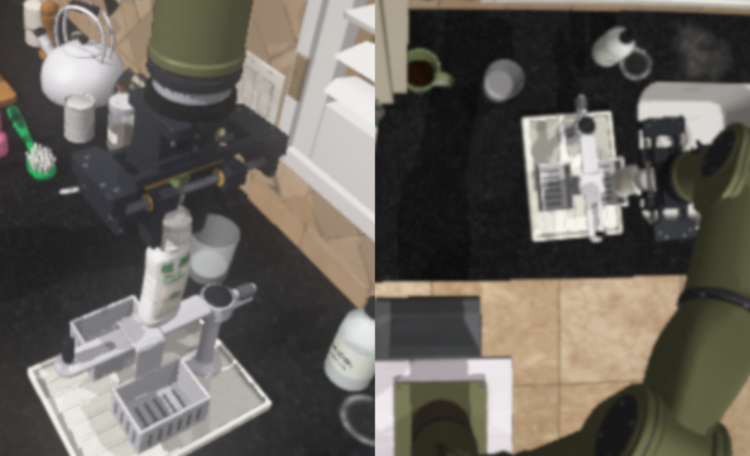

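The bottle (left panel, 165,275) hangs upright with its long side along the caddy, and the far pocket at (160,405) is still empty. Shifting sideways and lowering.

```bash
python3 -m jog '[{"fingers":-1,"slide":[-0.5,-0.02,0],"angular":[0,0,0]},{"fingers":-1,"slide":[-0.36,-0.01,0.2],"angular":[0,0,0]},{"fingers":-1,"slide":[0,0,0.6],"angular":[0,0,0]},{"fingers":-1,"slide":[0,0,0.8],"angular":[0,0,0]},{"fingers":-1,"slide":[0,0,0.8],"angular":[0,0,0]},{"fingers":-1,"slide":[0,0,0.8],"angular":[0,0,0]},{"fingers":-1,"slide":[0,0,0.7],"angular":[0,0,0]},{"fingers":-1,"slide":[0,0,0.6],"angular":[0,0,0]},{"fingers":-1,"slide":[0,0,0.6],"angular":[0,0,0]},{"fingers":-1,"slide":[0,0,0.6],"angular":[0,0,0]},{"fingers":-1,"slide":[0,0,0.4],"angular":[0,0,0]},{"fingers":-1,"slide":[0,0,0.2],"angular":[0,0,0]},{"fingers":-1,"slide":[0,0,0],"angular":[0,0,0]}]'; python3 - <<'E'
from h import *
go(.5324,-.3516,.168,4.2)
E
```

```text
t: 31.2
eef_pos: [0.5324, -0.3529, 0.1813]
orientation: [-2.135, -2.303, 0.001]
force: [-0.3, -0.2, -0.9]
gripper_width: 0.0359
gripper_force: 12.0
tool y at 4.3 pos [ 0.5324 -0.3529  0.1813] tilt [-1.e-03  5.e-04 -1.e+00] q7 0.62
shift now-axes [0.05 0.   0.53] turn 0.02 shift after turn [0.05 0.   0.53]
```

```bash
python3 -m jog '[{"fingers":-1,"slide":[0.05,0,0.2],"angular":[0,0,0]},{"fingers":-1,"slide":[0,0,0.15],"angular":[0,0,0]},{"fingers":-1,"slide":[0,0,0.1],"angular":[0,0,0]},{"fingers":-1,"slide":[0,0,0.08],"angular":[0,0,0]},{"fingers":-1,"slide":[0,0,0],"angular":[0,0,0]}]'; python3 -m jog '[{"fingers":-1,"slide":[0,0,0.04],"angular":[0,0,0]},{"fingers":-1,"slide":[0,0,0],"angular":[0,0,0]}]'
```

```text
t: 31.7
eef_pos: [0.5325, -0.3514, 0.1685]
orientation: [-2.135, -2.304, 0.0]
force: [0.0, 0.1, -0.7]
gripper_width: 0.0357
gripper_force: 12.0
t: 31.9
eef_pos: [0.5327, -0.3515, 0.1677]
orientation: [2.136, 2.304, 0.0]
force: [0.0, -0.3, -0.8]
gripper_width: 0.0358
gripper_force: 12.0
```

```bash
python3 -m jog '[{"fingers":-1,"slide":[0,0,0.05],"angular":[0,0,0]},{"fingers":-1,"slide":[0,0,0],"angular":[0,0,0]}]'; python3 -m jog '[{"fingers":0,"slide":[0,0,0],"angular":[0,0,0]},{"fingers":0.3,"slide":[0,0,0],"angular":[0,0,0]},{"fingers":0.4,"slide":[0,0,0],"angular":[0,0,0]},{"fingers":0.5,"slide":[0,0,-0.1],"angular":[0,0,0]},{"fingers":0.5,"slide":[0,0,-0.5],"angular":[0,0,0]},{"fingers":0.5,"slide":[0,0,-1],"angular":[0,0,0]},{"fingers":0.5,"slide":[0,0,-1],"angular":[0,0,0]},{"fingers":0.5,"slide":[0,0,-0.5],"angular":[0,0,0]},{"fingers":0.5,"slide":[0,0,0],"angular":[0,0,0]}]'; python3 - <<'E'
from h import *
go(.422,.266,.24,4.2)
for n in('side','top'):
    a,d=robot.grab_frame(n); P=cloud(n,d); z=P[...,2]
    m=(d>0)&(z>.18)&(z<.2)&(abs(P[...,0]-.53)<.06)&(abs(P[...,1]+.35)<.05)&(a.min(-1)>90); q=P[m]
    if len(q)>5:print(n,len(q),cv2.minAreaRect((q[:,:2]*1000).astype(np.float32)),q.mean(0))
    m=(d>0)&(z>.085)&(z<.102)&(abs(P[...,0]-.53)<.065)&(abs(P[...,1]+.297)<.11); q=P[m]; print('caddy',cv2.minAreaRect((q[:,:2]*1000).astype(np.float32)),q[:,2].mean(),[q[s*(q[:,1]+.297)>.02,2].mean() for s in(1,-1)])
E
```

```text
t: 32.1
eef_pos: [0.5326, -0.3514, 0.1663]
orientation: [-2.135, -2.304, -0.0]
force: [0.8, -0.1, -0.8]
gripper_width: 0.0358
gripper_force: 12.0
t: 33.0
eef_pos: [0.5338, -0.3522, 0.2465]
orientation: [2.132, 2.301, 0.002]
force: [0.1, 0.8, -0.9]
gripper_width: 0.0666
gripper_force: 0.0
tool y at 4.3 pos [ 0.5338 -0.3522  0.2465] tilt [ 0.0042 -0.0024 -1.    ] q7 0.62
shift now-axes [25.   -2.59  0.18] turn 0.02 shift after turn [24.99 -2.65  0.18]
side 371 ((530.4669799804688, -350.7282409667969), (37.15879821777344, 32.59572219848633), 39.81926345825195) [ 0.52827604 -0.35282048  0.19109772]
caddy ((527.722900390625, -294.83905029296875), (101.98046112060547, 181.60105895996094), 3.823586940765381) 0.0938365121951274 [np.float64(0.0936490392826573), np.float64(0.09388682272248518)]
top 120 ((532.6549072265625, -349.82598876953125), (31.27255630493164, 32.13741683959961), 88.10150146484375) [ 0.53235689 -0.34818594  0.18968712]
caddy ((528.2438354492188, -296.3291015625), (99.86377716064453, 182.89776611328125), 4.140820026397705) 0.09374590569529259 [np.float64(0.09364534345139444), np.float64(0.09393220402649802)]
```

The bottle stands in the pocket (cap top at z 0.191) and the caddy is still level. On to the wooden brush.

```bash
python3 -m jog '[{"fingers":0.5,"slide":[1,-0.1,0],"angular":[0,0,0]},{"fingers":0.5,"slide":[1,-0.1,0],"angular":[0,0,0]},{"fingers":0.5,"slide":[1,-0.1,0],"angular":[0,0,0]},{"fingers":0.5,"slide":[1,-0.1,0],"angular":[0,0,0]},{"fingers":0.5,"slide":[1,-0.1,0],"angular":[0,0,0]},{"fingers":0.5,"slide":[1,-0.1,0],"angular":[0,0,0]},{"fingers":0.5,"slide":[1,-0.1,0],"angular":[0,0,0]},{"fingers":0.5,"slide":[1,-0.1,0],"angular":[0,0,0]},{"fingers":0.5,"slide":[1,-0.1,0],"angular":[0,0,0]},{"fingers":0.5,"slide":[1,-0.1,0],"angular":[0,0,0]},{"fingers":0.5,"slide":[1,-0.1,0],"angular":[0,0,0]},{"fingers":0.5,"slide":[1,-0.1,0],"angular":[0,0,0]},{"fingers":0.5,"slide":[1,-0.1,0],"angular":[0,0,0]},{"fingers":0.5,"slide":[1,-0.1,0],"angular":[0,0,0]},{"fingers":0.5,"slide":[1,-0.1,0],"angular":[0,0,0]},{"fingers":0.5,"slide":[1,-0.1,0],"angular":[0,0,0]},{"fingers":0.5,"slide":[1,-0.1,0],"angular":[0,0,0]},{"fingers":0.5,"slide":[1,-0.1,0],"angular":[0,0,0]},{"fingers":0.5,"slide":[1,-0.1,0],"angular":[0,0,0]},{"fingers":0.5,"slide":[1,-0.1,0],"angular":[0,0,0]}]' ; python3 -m jog '[{"fingers":0.5,"slide":[1,-0.12,0],"angular":[0,0,0]},{"fingers":0.5,"slide":[1,-0.12,0],"angular":[0,0,0]},{"fingers":0.5,"slide":[1,-0.12,0],"angular":[0,0,0]},{"fingers":0.5,"slide":[1,-0.12,0],"angular":[0,0,0]},{"fingers":0.5,"slide":[0.9,-0.1,0],"angular":[0,0,0]},{"fingers":0.5,"slide":[0,0,0],"angular":[0,0,0]},{"fingers":0.5,"slide":[0,0,0],"angular":[0,0,0]}]'; python3 - <<'E'
from h import *
go(.4225,.266,.066,4.2)
for n in('side','top'):
    a,d=robot.grab_frame(n); P=cloud(n,d); z=P[...,2]; h=cv2.cvtColor(a,cv2.COLOR_BGR2HSV)
    m=(d>0)&(abs(P[...,0]-.422)<.03)&(abs(P[...,1]-.266)<.035)&(z>.06)&(z<.106)&(h[...,1]>70); q=P[m]
    if len(q)>5: print(n,len(q),q.min(0),q.max(0),cv2.minEnclosingCircle((q[:,:2]*1000).astype(np.float32)))
E
```

```text
t: 35.1
eef_pos: [0.4437, 0.144, 0.2429]
orientation: [-2.135, -2.303, 0.004]
force: [-0.1, 0.4, -0.6]
gripper_width: 0.066
gripper_force: 0.0
t: 35.8
eef_pos: [0.4205, 0.2635, 0.2431]
orientation: [2.135, 2.305, -0.004]
force: [0.0, -1.1, -0.4]
gripper_width: 0.0665
gripper_force: 0.0
tool y at 4.4 pos [0.4205 0.2635 0.2431] tilt [-0.0016 -0.0019 -1.    ] q7 -0.48
shift now-axes [0.11 0.1  7.08] turn 0.03 shift after turn [0.11 0.1  7.08]
side 132 [0.40821619 0.25149547 0.06036177] [0.4346125  0.27364351 0.10393924] ((421.12554931640625, 262.9034118652344), 13.489561080932617)
top 66 [0.41071609 0.25326407 0.06327618] [0.43759746 0.2743405  0.10589764] ((424.0714416503906, 266.7921142578125), 13.56346321105957)
```

```bash
python3 -m jog '[{"fingers":0.5,"slide":[0.1,0.1,1],"angular":[0,0,0]},{"fingers":0.5,"slide":[0,0,1],"angular":[0,0,0]},{"fingers":0.5,"slide":[0,0,1],"angular":[0,0,0]},{"fingers":0.5,"slide":[0,0,1],"angular":[0,0,0]},{"fingers":0.5,"slide":[0,0,1],"angular":[0,0,0]},{"fingers":0.5,"slide":[0,0,1],"angular":[0,0,0]},{"fingers":0.5,"slide":[0,0,0.8],"angular":[0,0,0]},{"fingers":0.5,"slide":[0,0,0.3],"angular":[0,0,0]},{"fingers":-1,"slide":[0,0,0],"angular":[0,0,0]},{"fingers":-1,"slide":[0,0,0],"angular":[0,0,0]},{"fingers":-1,"slide":[0,0,0],"angular":[0,0,0]},{"fingers":-1,"slide":[0,0,0],"angular":[0,0,0]},{"fingers":-1,"slide":[0,0,0],"angular":[0,0,0]},{"fingers":-1,"slide":[0,0,0],"angular":[0,0,0]},{"fingers":-1,"slide":[0,0,0],"angular":[0,0,0]}]' 12; python3 - <<'E'
from h import *
go(.5283-.0043,-.2958+.058,.30,4.2)
E
```

```text
t: 37.4
eef_pos: [0.4238, 0.2673, 0.067]
orientation: [2.135, 2.304, 0.002]
force: [1.2, -0.5, 5.1]
gripper_width: 0.0266
gripper_force: 12.0
tool y at 4.3 pos [0.4238 0.2673 0.067 ] tilt [ 1.e-03  7.e-04 -1.e+00] q7 -0.45
shift now-axes [-20.44   2.47  -9.33] turn 0.02 shift after turn [-20.44   2.53  -9.33]
```

```bash
python3 -m jog '[{"fingers":-1,"slide":[0,0,-0.4],"angular":[0,0,0]},{"fingers":-1,"slide":[0,0,-0.9],"angular":[0,0,0]},{"fingers":-1,"slide":[0,0,-1],"angular":[0,0,0]},{"fingers":-1,"slide":[0,0,-1],"angular":[0,0,0]},{"fingers":-1,"slide":[0,0,-1],"angular":[0,0,0]},{"fingers":-1,"slide":[0,0,-1],"angular":[0,0,0]},{"fingers":-1,"slide":[0,0,-1],"angular":[0,0,0]},{"fingers":-1,"slide":[-0.4,0.05,-1],"angular":[0,0,0]},{"fingers":-1,"slide":[-0.8,0.1,0],"angular":[0,0,0]},{"fingers":-1,"slide":[-1,0.12,0],"angular":[0,0,0]},{"fingers":-1,"slide":[-1,0.12,0],"angular":[0,0,0]},{"fingers":-1,"slide":[-1,0.12,0],"angular":[0,0,0]},{"fingers":-1,"slide":[-1,0.12,0],"angular":[0,0,0]},{"fingers":-1,"slide":[-1,0.12,0],"angular":[0,0,0]},{"fingers":-1,"slide":[-1,0.12,0],"angular":[0,0,0]},{"fingers":-1,"slide":[-1,0.12,0],"angular":[0,0,0]},{"fingers":-1,"slide":[-1,0.12,0],"angular":[0,0,0]},{"fingers":-1,"slide":[-1,0.12,0],"angular":[0,0,0]},{"fingers":-1,"slide":[-1,0.12,0],"angular":[0,0,0]},{"fingers":-1,"slide":[-1,0.12,0],"angular":[0,0,0]}]' ; python3 -m jog '[{"fingers":-1,"slide":[-1,0.12,0],"angular":[0,0,0]},{"fingers":-1,"slide":[-1,0.12,0],"angular":[0,0,0]},{"fingers":-1,"slide":[-1,0.12,0],"angular":[0,0,0]},{"fingers":-1,"slide":[-1,0.12,0],"angular":[0,0,0]},{"fingers":-1,"slide":[-1,0.12,0],"angular":[0,0,0]},{"fingers":-1,"slide":[-1,0.12,0],"angular":[0,0,0]},{"fingers":-1,"slide":[-0.7,0.1,0],"angular":[0,0,0]},{"fingers":-1,"slide":[-0.3,0,0],"angular":[0,0,0]},{"fingers":-1,"slide":[0,0,0],"angular":[0,0,0]}]'; python3 - <<'E'
from h import *
go(.524,-.238,.113,4.2)
a,d=robot.grab_frame('side'); b,_=robot.grab_frame('top')
cv2.imwrite('pics/br0.png',cv2.resize(np.hstack([a[80:384,200:450],b[80:384,230:480]]),None,fx=1.5,fy=1.5))
E
```

```text
t: 39.4
eef_pos: [0.4827, -0.0353, 0.2493]
orientation: [-2.135, -2.304, 0.001]
force: [0.4, -0.1, -0.4]
gripper_width: 0.0263
gripper_force: 12.0
t: 40.3
eef_pos: [0.5165, -0.2078, 0.2489]
orientation: [-2.137, -2.302, 0.0]
force: [-0.3, 1.0, -0.3]
gripper_width: 0.0262
gripper_force: 12.0
tool y at 4.3 pos [ 0.5165 -0.2078  0.2489] tilt [-5.e-04  1.e-04 -1.e+00] q7 0.42
shift now-axes [-1.23  0.21  5.44] turn 0.01 shift after turn [-1.23  0.21  5.44]
```

View pics/br0.png

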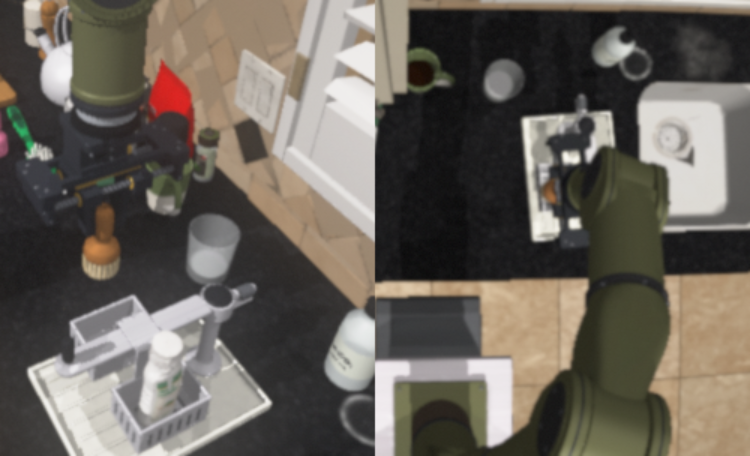

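The bottle stands in the far pocket (left panel, 165,375). The brush hangs upright at (102,255), ready for the near pocket at (110,325).

```bash
python3 -m jog '[{"fingers":-1,"slide":[-0.7,0.11,0],"angular":[0,0,0]},{"fingers":-1,"slide":[-0.5,0.1,0],"angular":[0,0,0]},{"fingers":-1,"slide":[0,0,0.4],"angular":[0,0,0]},{"fingers":-1,"slide":[0,0,0.7],"angular":[0,0,0]},{"fingers":-1,"slide":[0,0,0.7],"angular":[0,0,0]},{"fingers":-1,"slide":[0,0,0.7],"angular":[0,0,0]},{"fingers":-1,"slide":[0,0,0.6],"angular":[0,0,0]},{"fingers":-1,"slide":[0,0,0.6],"angular":[0,0,0]},{"fingers":-1,"slide":[0,0,0.5],"angular":[0,0,0]},{"fingers":-1,"slide":[0,0,0.4],"angular":[0,0,0]},{"fingers":-1,"slide":[0,0,0.2],"angular":[0,0,0]},{"fingers":-1,"slide":[0,0,0],"angular":[0,0,0]}]'; python3 - <<'E'
from h import *
go(.524,-.238,.113,4.2)
E
```

```text
t: 41.6
eef_pos: [0.5241, -0.2364, 0.1283]
orientation: [-2.135, -2.303, 0.0]
force: [-0.2, -0.5, -0.8]
gripper_width: 0.0263
gripper_force: 12.0
tool y at 4.4 pos [ 0.5241 -0.2364  0.1283] tilt [-1.1e-03  6.0e-04 -1.0e+00] q7 0.47
shift now-axes [-0.06 -0.01  0.61] turn 0.03 shift after turn [-0.06 -0.01  0.61]
```

```bash
python3 -m jog '[{"fingers":-1,"slide":[-0.05,0,0.2],"angular":[0,0,0]},{"fingers":-1,"slide":[0,0,0.15],"angular":[0,0,0]},{"fingers":-1,"slide":[0,0,0.1],"angular":[0,0,0]},{"fingers":-1,"slide":[0,0,0.06],"angular":[0,0,0]},{"fingers":-1,"slide":[0,0,0],"angular":[0,0,0]}]'; python3 -m jog '[{"fingers":-1,"slide":[0,0,0.04],"angular":[0,0,0]},{"fingers":-1,"slide":[0,0,0.03],"angular":[0,0,0]},{"fingers":-1,"slide":[0,0,0],"angular":[0,0,0]}]'
```

```text
t: 42.1
eef_pos: [0.5244, -0.238, 0.116]
orientation: [-2.135, -2.304, 0.0]
force: [-0.1, -0.2, -0.9]
gripper_width: 0.0267
gripper_force: 12.0
t: 42.4
eef_pos: [0.5245, -0.238, 0.1144]
orientation: [-2.135, -2.304, -0.0]
force: [-0.4, -0.3, -1.4]
gripper_width: 0.0262
gripper_force: 12.0
```

```bash
python3 -m jog '[{"fingers":-1,"slide":[0,0,0.05],"angular":[0,0,0]},{"fingers":-1,"slide":[0,0,0],"angular":[0,0,0]},{"fingers":-0.2,"slide":[0,0,0],"angular":[0,0,0]},{"fingers":0,"slide":[0,0,0],"angular":[0,0,0]},{"fingers":0.2,"slide":[0,0,0],"angular":[0,0,0]},{"fingers":0.3,"slide":[0,0,-0.1],"angular":[0,0,0]},{"fingers":0.3,"slide":[0,0,-0.5],"angular":[0,0,0]},{"fingers":0.3,"slide":[0,0,-1],"angular":[0,0,0]},{"fingers":0.3,"slide":[0,0,-1],"angular":[0,0,0]},{"fingers":0.3,"slide":[0,0,-1],"angular":[0,0,0]},{"fingers":0.3,"slide":[0,0,-1],"angular":[0,0,0]},{"fingers":0.3,"slide":[0.8,0,-0.8],"angular":[0,0,0]},{"fingers":0.3,"slide":[1,0,0],"angular":[0,0,0]},{"fingers":0.3,"slide":[1,0,0],"angular":[0,0,0]},{"fingers":0.3,"slide":[1,0,0],"angular":[0,0,0]},{"fingers":0.3,"slide":[1,0,0],"angular":[0,0,0]},{"fingers":0.3,"slide":[1,0,0],"angular":[0,0,0]},{"fingers":0.3,"slide":[0.5,0,0],"angular":[0,0,0]},{"fingers":0.3,"slide":[0,0,0],"angular":[0,0,0]}]'; python3 - <<'E'
from h import *
a,d=robot.grab_frame('side'); b,_=robot.grab_frame('top')
P=cloud('side',d); z=P[...,2]
m=(d>0)&(z>.085)&(z<.102)&(abs(P[...,0]-.53)<.065)&(abs(P[...,1]+.297)<.11); q=P[m]; print('caddy',cv2.minAreaRect((q[:,:2]*1000).astype(np.float32)),q[:,2].mean())
cv2.imwrite('pics/end.png',cv2.resize(np.hstack([a[80:384,120:450],b[80:384,300:480]]),None,fx=1.5,fy=1.5))
E
```

```text
t: 44.3
eef_pos: [0.5128, -0.0792, 0.2488]
orientation: [-2.132, -2.308, -0.002]
force: [-0.2, 0.1, 0.2]
gripper_width: 0.0573
gripper_force: 0.0
caddy ((528.0508422851562, -295.69952392578125), (102.005859375, 179.86105346679688), 4.100059509277344) 0.09378653999210536
```

View pics/end.png

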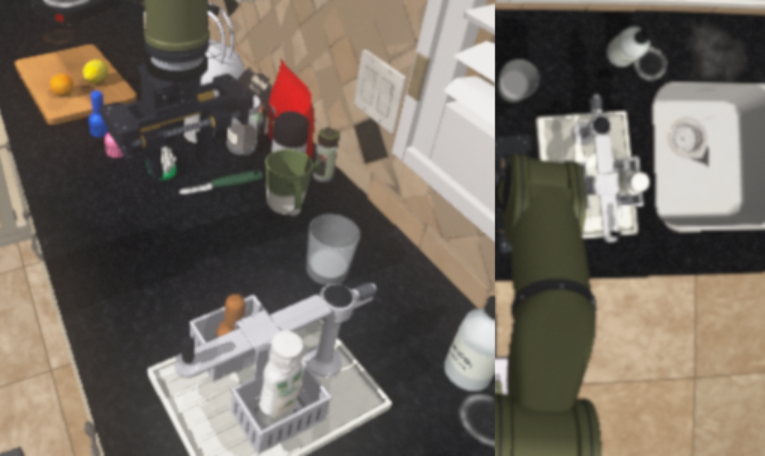

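The bottle is upright at (282,375). The brush at (230,315) looks a little tilted, so I measure its axis.

```bash
python3 - <<'E'
from h import *
a,d=robot.grab_frame('side'); P=cloud('side',d); z=P[...,2]; h=cv2.cvtColor(a,cv2.COLOR_BGR2HSV)
m=(d>0)&(h[...,1]>110)&(abs(P[...,0]-.525)<.06)&(abs(P[...,1]+.24)<.05)&(z>.05)&(z<.2); q=P[m]; print(len(q))
for lo in np.arange(.07,.15,.01):
    s=q[(q[:,2]>=lo)&(q[:,2]<lo+.01)]
    if len(s)>2: print(round(lo,3),len(s),s.mean(0).round(4),np.round([s[:,0].min(),s[:,0].max(),s[:,1].min()],4))
print(q[:,2].max())
c=a[265:355,235:345]; cv2.imwrite('pics/brc.png',cv2.resize(c,None,fx=6,fy=6,interpolation=cv2.INTER_CUBIC))
E
```

```text
254
0.08 17 [ 0.5052 -0.2332  0.0874] [ 0.5019  0.5085 -0.2403]
0.09 30 [ 0.5113 -0.235   0.0935] [ 0.507   0.5155 -0.2433]
0.1 13 [ 0.514  -0.2423  0.1042] [ 0.5111  0.5164 -0.2471]
0.11 17 [ 0.5132 -0.2439  0.1157] [ 0.5099  0.5172 -0.2491]
0.12 27 [ 0.5146 -0.2456  0.126 ] [ 0.5097  0.5233 -0.2509]
0.13 39 [ 0.5169 -0.2466  0.1357] [ 0.5105  0.5271 -0.2519]
0.14 102 [ 0.5209 -0.2414  0.1461] [ 0.5109  0.5338 -0.2506]
0.15073381080409673
```

View pics/brc.png

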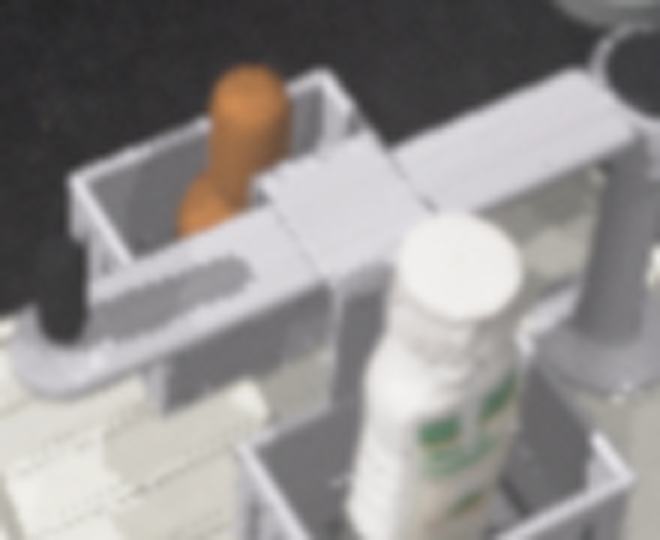

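The handle's left edge stays at x ≈ 0.510 from z 0.10 to 0.15, so the brush stands upright on the pocket floor. The arch hid part of the handle and made it look tilted. Arm home, caddy hung, and both items in place, so I hand in.

```bash
python3 -c "
from rig import robot
print(robot.sign_off())"
```

```text
the job is handed in; nothing more can be done
None
```

I handed the job in at about 44 s of the 72 s: the swing arm is home in its detent, the caddy hangs level on the bar, the white bottle stands in one pocket and the wooden pot brush stands bristles down in the other; I moved nothing else, and the hand-in returned no verdict.

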